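Screw the plug lid into the specimen canister

ROBOT

A 6-joint arm with a two-finger parallel gripper is mounted at the origin on the work surface. World frame = base frame: x ahead of the robot, y to its left, z up, the work surface at z = 0. Lengths are in mm, angles in rad, forces in N, time in s.
With the tool pointing down it reaches from about 300 to 775 mm from the base axis. Payload 14.6 kg.
Tool frame: the origin (TCP) lies midway between the tips of the shut fingers; the grasp point (between the pads) lies 19 mm behind it (manip.hold_point_z is the distance from the TCP to the grasp point, in mm); z points along the fingers, y is the direction in which the jaws open and shut (so a half turn about z gives the same grasp; the last joint's range is limited). The gripper opens to 94 mm and grips with 3 to 60 N. Pads are 16 mm wide; open, the fingers measure 119 mm over their backs; the gripper's body (75 mm by 177 mm) begins 78 mm behind the grasp point.
Start: joints at [1.051, 0.3, 1.521, -0, 1.321, -0.067], TCP at [240.613, 494.565, 205.446] pointing down, gripper open.
Joint ranges: [-3.03, 3.03], [-0.79, 2.21], [0.23, 2.52], [-1.04, 4.18], [0, 3.07], [-2.55, 2.55]. Speed limits (rad/s): [2.22, 2.22, 2.57, 3.14, 3.14, 3.14].

INTERFACE

Orientations are given as [roll, pitch, yaw] about the fixed x, y, z axes, in that order (R = Rz(yaw) Ry(pitch) Rx(roll)).
In Python, from cell import manip gives the robot as it stands.
- The arm moves only by the shell command python3 -m crank 'ROWS' [OPENING] [FORCE]. ROWS is JSON, a list of rows, each an object with "offset": the shift along the world's x, y, z in m, a list of three; "spin": the turn about the world's z in degrees. In form: [{"offset": [dx, dy, dz], "spin": spin}, ...]. A call has exactly 8 rows; each row is the pose to reach, as a shift and turn from the pose measured when the call began; what a row does not reach only later rows make up. A row lasts 1/12 s, in which the tool goes at most 41.7 mm and 7.16 degrees, less where a joint would pass 70% of its speed; a pose out of reach is approached as far as the arm can. A call with a gripper value outside its range is refused whole. OPENING is the opening, from 0 (shut) to 1 (fully open), set as the call begins (- or left out, the last holds). The fingers move at their own pace and stop on an object; FORCE is the grip in N (left out, the last holds). Time passes only in rows, so rows that repeat a pose let the fingers close, or fill a call up. It gives the time, the measured TCP pose, the force and the opening at its end, in the units of the state.
- manip.read_state(): the state, without advancing time (a new reading comes with each control period).
- manip.camera(name): name is "side" or "top"; returns a dict with "pixels" (384x512x3 uint8, red, green, blue), "fx", "fy", "cx", "cy" (pixels), "k1" (the pictures are not rectified: a ray, as slopes to the right and down, at radius r is drawn at 1 + k1 r^2 times it, then the intrinsics apply), "extrinsics" (4x4, takes a point from world to camera coordinates). Camera axes: x right, y down, z forward; pixel columns grow to the right and rows downward; lengths in mm; the calibration is good to about 2 mm. A picture is of the moment at which its call begins. There is no depth.
- manip.sign_off(): hands the job in, once; it reports no verdict.
Trained networks look in a picture, given as the dict that the camera call returned (one of the last four; its "shot" number tells which), for a name from the list of things; names that differ only in an ending like _2 or _b are one class to them, and where a whole thing is asked for, a point or a joint stands for the part that bears it (a point fixed in the world has none). Each returns a list of dicts, best first, with "conf" (0 to 1); they miss things now and then, are a little off and sometimes report something else, mostly with a low value. They report only what shows in the picture. A call takes as long as a camera call. They do not tell look-alikes from the thing itself.
- manip.search_frame(picture, name): "location" ([x, y, z] in mm, in world coordinates, good to about 4 mm: the middle of the surface that is visible of it).
- manip.masks_of(picture, name): "mask" (384x512 bool, what is visible of it).
The state is a dict: "clock": time; "joints": joint angles; "qd": joint speeds; "effort": joint torques, N m; "eef_pos": TCP position; "eef_rot": TCP orientation; "wrist_force": force on the tool from outside, world axes, zero at the start; "moment": the same for the moment, N m; "finger_gap": finger opening in mm.
Only numpy, scipy, OpenCV 4.12 (cv2) and the standard library are available. Lean on these libraries where they do the work, as an engineer would, in place of code of your own. Each camera call takes 0.05 s, during which the arm holds its last target. There are 200 camera calls.

TASK

Close the steel specimen canister with its white screw-in lid: set the lid in the mouth, turn it backwards (anticlockwise from above) until you feel it drop into the thread start, then screw it in clockwise until its flange is fully home on the rim, without overtightening, and let go. Be gentle, never force or jam the thread, and leave the other things on the table where they are.

Things in the scene. Friction and masses are not known exactly. Their poses are not given: they have to be found in the camera images.
- canister: Fixed upright steel canister, open on top: 88 mm outer diameter, 120 mm high, on a 112 mm wide foot plate. Origin at the centre of its underside, z up. The mouth is 72 mm wide inside and holds a white four-start internal thread. The thread's angle in the canister differs every time and is not measured: the canister's yaw tells nothing about it.
- mouth (a point): Centre of the mouth at rim height (120 mm above the table), z up.
- thread (a point): Point on the canister's axis, 16.5 mm below the rim, level with the floor of the thread's start pockets. The white thread crests leave a free bore of 62 mm. Clockwise from above, each quarter has: an open start pocket 22 degrees wide, then 63 degrees of flat land 6 mm below the rim, then a 5 degree stop that rises to 1.5 mm below the rim.
- channel (a point): Point on the canister's axis, 24 mm below the rim, near the thread's end. Under each land a channel 6.5 mm high leads clockwise from the pocket, down 8.4 mm per rad. A stud on a land or stop slides anticlockwise (at most 77 degrees) until it falls into a pocket, where the next stop blocks it; clockwise on the land it jams. A stud caught on a stop's edge comes free with a small clockwise turn.
- lid: Loose white plastic screw-in lid, about 160 g, 72 mm high, at the start standing upright on the table on its nose. Origin at the centre of the nose's underside, z up. Nose plug 58 mm in diameter, 34 mm long, its lowest 10 mm tapered to 40 mm. Four steel studs, 5 mm thick, stand out along its +x, -x, +y, -y axes to 34.5 mm from the axis, 14 mm above the origin.
- lid_flange (a point): Centre of the underside of the lid's flange (disc 87 mm wide, 8 mm thick), 34 mm above the lid's origin. Its height over the rim: about 16 mm with the studs on the lands (20.5 mm on the stops), about 6 mm when the studs have dropped into the pockets, 0 when home, after 0.8 to 1.05 rad clockwise from the pocket; about 0.2 rad later the thread tightens hard.
- lid_grip (a point): Centre of the bar grip on the lid, 57 mm above the lid's origin. The bar is 60 mm long (along the lid's x axis), 18 mm wide (y) and 30 mm high, its top 72 mm above the lid's origin; grip it across y.
- rack: Bystander: white rack of red-capped tubes, 70 x 210 x 105 mm; origin under its centre.
- pen: Bystander: black marker with a blue cap, 135 mm long along x, 13 mm thick, lying between the task's things.
- phone: Bystander: black phone, 150 x 72 x 9 mm, lying flat; origin under its centre.
- reagent: Bystander: small amber bottle, 48 mm wide, 85 mm high.
- saline: Bystander: small clear bottle, 48 mm wide, 85 mm high.
- soap: Bystander: blue bottle, 68 mm wide, 150 mm high.
- tray: Bystander: steel tray, 110 x 160 x 25 mm.
- swabs: Bystander: cardboard box, 75 x 130 x 50 mm.
Things that resemble listed ones, but are neither listed nor needed, are in the scene too. Several things have the shape of the lid; the one meant has the colours described above.

How it is judged (in metres and radians):
On the way:
1. the lid, upright, has dropped into the thread start (flange 3 to 9 mm above the rim) (z of lid_flange in the frame of mouth between 0.003 and 0.009 m and horizontal distance between lid_flange and mouth below 0.004 m and angle between lid's own z axis and vertical below 0.08 rad), for 0.2 s.
At the end, for the whole second after the job is handed in: The lid is screwed in with its flange on the canister's rim (gap under 1.5 mm), level within 0.03 rad, centred within 4 mm and at rest, released (z of lid_flange in the frame of mouth between -0.003 and 0.0015 m and horizontal distance between lid_flange and mouth below 0.004 m and angle between lid's own z axis and vertical below 0.03 rad and linear speed of lid below 0.01 m/s); the robot touches nothing.
It fails at once if the lid is forced against the canister or its thread with more than 60 N (contact force between lid and canister above 60 N).
It fails at once if another thing on the table is moved by more than 30 mm (distance of any of rack, pen, phone, reagent, saline, soap, tray, swabs from where it was at the start of the episode above 0.03 m).
It also fails if it takes over 72 s, if anything falls off the work surface, if the arm or the gripper's body presses on something with over 40 N, if the wrist force passes 120 N, or if a joint passes its speed limit or range.

## Working session

There is one attempt and no reset: what is moved stays moved. The work goes in short steps, Python scripts to look and compute and a shell command to move; the robot and the scene stay as the last step left them, time stands still between calls to the robot, and variables do not carry over. Pictures are saved under pics/ and viewed, about 8 in all and at most 12, crops included, and the job is handed in when it is done.

```bash
mkdir -p pics; ls; python3 - <<'E'
from cell import manip
import cv2
for n in ["side","top"]:
    p=manip.camera(n); cv2.imwrite(f"pics/{n}0.png",p["pixels"][:,:,::-1])
    print(n,p["fx"],p["k1"],p["extrinsics"].tolist() if hasattr(p["extrinsics"],'tolist') else p["extrinsics"])
    for t in ["canister","lid","mouth","lid_grip","lid_flange","pen","soap","rack","reagent","saline","phone","tray","swabs"]:
        try: print(t,[(round(d["conf"],2),[round(float(v)) for v in d["location"]]) for d in manip.search_frame(p,t)[:5]])
        except Exception as e: print(t,e)
print(manip.read_state())
E
```

```text
pics
side 395.610198849285 -0.11996177663386537 [[0.9510490894400081, -0.3090380658469056, -0.001050396560995573, -528.9194963065646], [-0.22989668738633356, -0.705215875637519, -0.6706847857806214, 224.19527331732561], [0.20652637266006024, 0.6380956375077416, -0.7417417439981838, 968.9210500095413], [0.0, 0.0, 0.0, 1.0]]
canister [(0.66, [483, 174, 72]), (0.33, [450, 6, 9]), (0.18, [524, 400, 45])]
lid [(0.78, [465, -340, 46]), (0.73, [494, -209, 43]), (0.64, [362, -118, 42]), (0.58, [349, -312, 41])]
mouth []
lid_grip [(0.92, [473, -342, 48]), (0.89, [500, -210, 42]), (0.83, [357, -116, 40]), (0.67, [350, -314, 41])]
lid_flange [(0.93, [494, -205, 42]), (0.79, [354, -117, 37]), (0.75, [354, -310, 42]), (0.73, [468, -340, 45])]
pen [(0.75, [452, 9, 10])]
soap [(0.63, [673, 307, 83]), (0.38, [663, -383, 56])]
rack [(0.85, [729, 103, 60])]
reagent [(0.74, [483, 171, 71])]
saline [(0.62, [666, -384, 55]), (0.36, [589, -412, 58])]
phone [(0.62, [618, -3, 8]), (0.48, [482, 169, 76])]
tray [(0.93, [729, -157, 2]), (0.67, [485, 170, 79])]
swabs [(0.98, [522, 404, 50])]
top 348.26950191124
[... 947 characters left out ...]
7])]
tray [(0.87, [728, -155, 9])]
swabs []
{'clock': 1.4, 'joints': array([ 1.05143579e+00,  2.99891035e-01,  1.52100650e+00,  1.51123647e-05,
        1.32071282e+00, -6.66494769e-02]), 'qd': array([-0.00120129, -0.00013281, -0.00023845,  0.00022522,  0.00047706,
        0.0012633 ]), 'effort': array([-6.29370288e-05, -5.31659818e+01, -3.52914941e+01,  7.08715059e-02,
        2.12552177e-02,  1.81721151e-05]), 'eef_pos': array([240.58859026, 494.57051535, 205.44774704]), 'eef_rot': array([-3.14157597e+00, -1.57885595e-05,  2.68887786e+00]), 'wrist_force': array([-0.56496547,  0.30792785,  0.03916329]), 'moment': array([ 0.03356043,  0.00175949, -0.0104114 ]), 'finger_gap': 93.9234459169711}
```

View pics/side0.png

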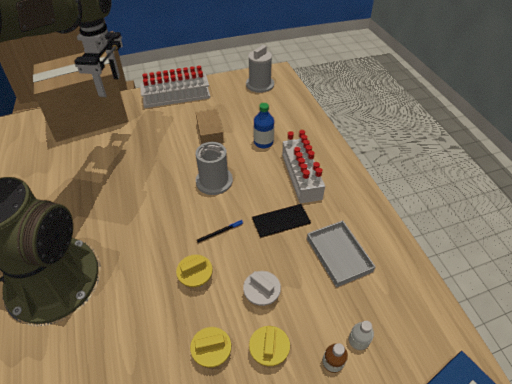

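View pics/top0.png

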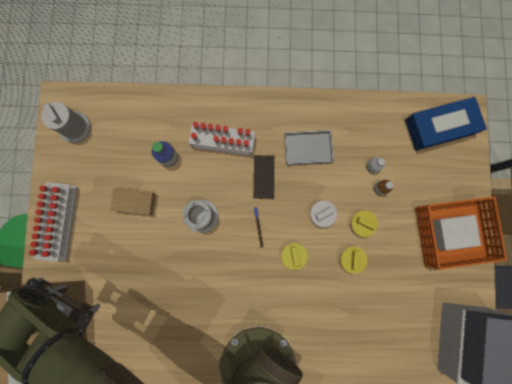

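The side view shows the open canister at (213,167) and the white lid at (262,289). In the top view they are at (200,216) and (323,214); the yellow lids are decoys.

```bash
cat > h.py <<'E'
import numpy as np, cv2
from cell import manip
def ray(p,uv):
    E=np.array(p["extrinsics"]);R,t=E[:3,:3],E[:3,3]
    d=cv2.undistortPoints(np.array([[uv]],float),np.array([[p["fx"],0,p["cx"]],[0,p["fy"],p["cy"]],[0,0,1]]),np.array([p["k1"],0,0,0,0.]))[0,0]
    return -R.T@t, R.T@np.array([d[0],d[1],1])
def atz(p,uv,z):
    c,d=ray(p,uv); return c+d*(z-c[2])/d[2]
def proj(p,X):
    E=np.array(p["extrinsics"]);q=E[:3,:3]@X+E[:3,3];x=q[:2]/q[2];x=x*(1+p["k1"]*(x@x))
    return np.array([p["fx"]*x[0]+p["cx"],p["fy"]*x[1]+p["cy"]])
def circle(p,img,c,r,z,s,o,col):
    for a in np.arange(0,6.28,.1):
        u=(proj(p,np.array([c[0]+r*np.cos(a),c[1]+r*np.sin(a),z]))-o+.5)*s
        cv2.circle(img,(int(u[0]),int(u[1])),1,col,-1)
E
cat > m.py <<'E'
from h import *
tiles=[]
for n in ["top","side"]:
    p=manip.camera(n); np.savez(f"{n}.npz",**{k:v for k,v in p.items()})
    for name,g in [("lid",(500,-203)),("canister",(485,198))]:
        for d in manip.masks_of(p,name):
            m=d["mask"]; ys,xs=np.nonzero(m); c=(xs.mean(),ys.mean())
            w=atz(p,c,45)
            if np.hypot(w[0]-g[0],w[1]-g[1])<60:
                print(n,name,round(d["conf"],2),m.sum(),c, (xs.min()+xs.max())/2,(ys.min()+ys.max())/2, w.round(1),atz(p,c,120).round(1))
    for X in [(485,195,120),(500,-203,45)]:
        o=np.round(proj(p,np.array(X,float)))-np.array([32,32])
        x,y=o.astype(int); t=cv2.resize(p["pixels"][y:y+64,x:x+64],None,fx=6,fy=6,interpolation=cv2.INTER_CUBIC)
        print(n,X,"origin",x,y); tiles.append(t)
img=np.vstack([np.hstack(tiles[:2]),np.hstack(tiles[2:])])
cv2.imwrite("pics/z0.png",cv2.resize(img,(600,600))[:,:,::-1])
E
python3 m.py
```

```text
top lid 0.82 553 (np.float64(324.00904159132006), np.float64(214.06509945750452)) 324.0 214.0 [ 496.6 -202.4   45. ] [ 492.  -186.4  120. ]
top canister 0.57 874 (np.float64(200.7803203661327), np.float64(215.6258581235698)) 201.0 215.5 [480.3 199.4  45. ] [476.8 188.8 120. ]
top (485, 195, 120) origin 167 181
top (500, -203, 45) origin 292 181
side lid 0.62 947 (np.float64(261.79303062302006), np.float64(288.117212249208)) 262.0 288.5 [ 500.4 -207.7   45. ] [ 487.1 -245.6  120. ]
side canister 0.7 1558 (np.float64(212.55648267008985), np.float64(168.49422336328627)) 213.5 168.0 [485.8 208.9  45. ] [473.8 133.1 120. ]
side (485, 195, 120) origin 179 121
side (500, -203, 45) origin 229 254
```

View pics/z0.png

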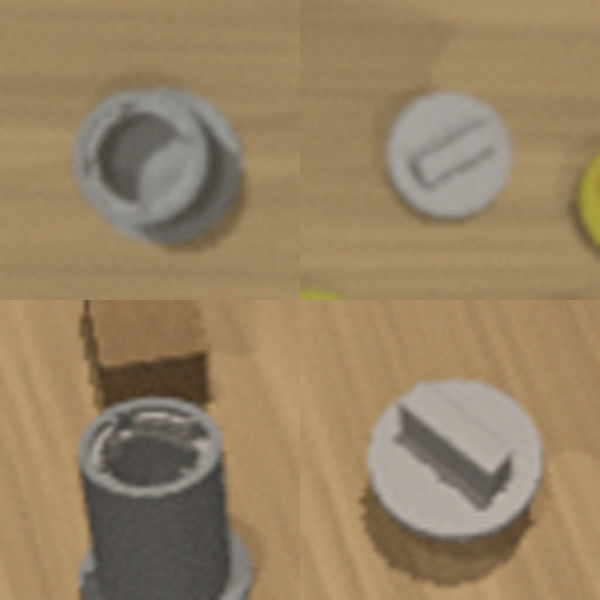

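```bash
python3 - <<'E'
from h import *
P={n:dict(np.load(n+".npz",allow_pickle=True)) for n in ["top","side"]}
O={("top","can"):(167,181),("top","lid"):(292,181),("side","can"):(179,121),("side","lid"):(229,254)}
T={("top","can"):(0,0),("top","lid"):(300,0),("side","can"):(0,300),("side","lid"):(300,300)}
def px(n,w,u): return (np.array(u,float)-T[n,w]+.0)/(300/64)+O[n,w]-.5
print("mouth",atz(P["top"],px("top","can",(142,155)),120),atz(P["side"],px("side","can",(151,447.5)),120))
print("flange top(42)",atz(P["top"],px("top","lid",(449,154)),42),atz(P["side"],px("side","lid",(455,458)),42))
for n,pts in [("top",[(415,160),(485,120),(495,150),(430,187)]),("side",[(402,404),(432,383),(512,447),(490,475)])]:
    q=[atz(P[n],px(n,"lid",u),72) for u in pts]; print(n,np.round(q,1).tolist())
    for a,b in [(0,1),(3,2),(0,3),(1,2)]: d=q[b]-q[a]; print(np.degrees(np.arctan2(d[1],d[0])),np.hypot(*d[:2]))
    print("mean",np.mean(q,axis=0))
tiles=[]
for n in P:
    for w in ["can","lid"]:
        x,y=O[n,w]; t=cv2.resize(P[n]["pixels"][y:y+64,x:x+64],None,fx=6,fy=6,interpolation=cv2.INTER_CUBIC).copy()
        # edges: contrast-based refine by template of rim ring
        tiles.append(t)
E
python3 -c "
from cell import manip;import math
s=manip.read_state();print(s['clock'],[math.degrees(a) for a in s['eef_rot']])"
```

```text
mouth [482.72785099 201.20787802 120.        ] [484.4588843  198.92202517 120.        ]
flange top(42) [ 499.0896182  -200.61086539   42.        ] [ 501.18869264 -203.8016136    42.        ]
top [[492.5, -171.1, 72.0], [521.1, -218.8, 72.0], [500.8, -225.8, 72.0], [474.4, -181.5, 72.0]]
-59.049145916489906 55.66847628407146
-59.21729692509131 51.54982600299577
-150.09973210329667 20.84574335247846
-161.15034662045002 21.470628949527786
mean [ 497.18281696 -199.29555739   72.        ]
side [[480.6, -183.2, 72.0], [498.1, -176.5, 72.0], [523.7, -221.9, 72.0], [508.8, -232.8, 72.0]]
20.820033475861106 18.743196828938785
35.97216111091243 18.40315068537884
-60.39894943768624 57.037936301586704
-60.65613050095157 52.13499685445151
mean [ 502.79927523 -203.59221803   72.        ]
1.7 [-179.99856203717678, -0.0009669527262394587, 154.05631050501188]
```

```bash
python3 -m crank '[{"offset":[0.008,-0.02,0],"spin":-2},{"offset":[0.02,-0.055,0],"spin":-4},{"offset":[0.034,-0.092,0],"spin":-7},{"offset":[0.048,-0.13,0],"spin":-10},{"offset":[0.062,-0.167,0],"spin":-13},{"offset":[0.076,-0.205,0],"spin":-16},{"offset":[0.09,-0.242,0],"spin":-19},{"offset":[0.104,-0.28,0],"spin":-22}]' 0.75 15
python3 -m crank '[{"offset":[0.014,-0.037,0],"spin":-2},{"offset":[0.028,-0.075,0],"spin":-4},{"offset":[0.042,-0.112,0],"spin":-6},{"offset":[0.056,-0.15,0],"spin":-8},{"offset":[0.07,-0.187,0],"spin":-10},{"offset":[0.083,-0.222,0],"spin":-12},{"offset":[0.093,-0.25,0],"spin":-12},{"offset":[0.1,-0.27,0],"spin":-12}]'
python3 -c "
from cell import manip;import math
s=manip.read_state();print(s['clock'],s['eef_pos'],[math.degrees(a) for a in s['eef_rot']])"
```

```text
clock: 2.37
eef_pos: [344.8, 212.9, 205.7]
eef_rot: [3.141, 0.0, 2.303]
wrist_force: [0.3, 0.6, -0.9]
finger_gap: 70.8
clock: 3.03
eef_pos: [445.2, -59.7, 205.7]
eef_rot: [3.141, 0.001, 2.091]
wrist_force: [-0.9, 0.8, 0.2]
finger_gap: 70.1
3.0333 [445.23742665 -59.70664983 205.70500145] [179.9557366224188, 0.030934754985835852, 119.81873770081431]
```

```bash
python3 -m crank '[{"offset":[0.011,-0.028,-0.008],"spin":0},{"offset":[0.022,-0.056,-0.02],"spin":0},{"offset":[0.033,-0.085,-0.035],"spin":0},{"offset":[0.044,-0.113,-0.055],"spin":0},{"offset":[0.051,-0.132,-0.075],"spin":0},{"offset":[0.055,-0.142,-0.09],"spin":0},{"offset":[0.055,-0.142,-0.095],"spin":0},{"offset":[0.055,-0.142,-0.095],"spin":0}]'
sed -i 's/\["top","side"\]:/["side"]:/; s/600,600/900,450/' m.py
python3 - <<'E'
from h import *
s=manip.read_state();c=s["eef_pos"];print(c)
ts=[]
for n in ["top","side"]:
    p=manip.camera(n);o=(proj(p,np.array([500,-202,70.]))-[40,40]).astype(int)
    ts.append(cv2.resize(p["pixels"][o[1]:o[1]+80,o[0]:o[0]+80],(400,400),interpolation=cv2.INTER_CUBIC))
    print(n,o)
cv2.imwrite("pics/g1.png",np.hstack(ts)[:,:,::-1])
E
```

```text
clock: 3.7
eef_pos: [499.6, -201.4, 109.5]
eef_rot: [-3.141, -0.002, 2.091]
wrist_force: [-0.1, 0.7, 0.2]
finger_gap: 70.5
[ 499.56681895 -201.40855308  109.52159991]
top [285 172]
side [220 240]
```

View pics/g1.png

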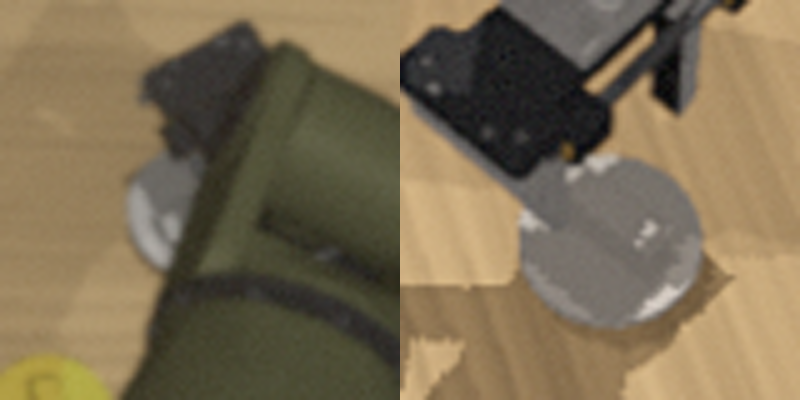

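The crop shows the lid in the gripper's shadow at (612,240), with the fingers at about (550,200) and (680,95) on either side of the bar. I'll descend and close.

```bash
python3 -m crank '[{"offset":[0,0,-0.01],"spin":0},{"offset":[0,0,-0.02],"spin":0},{"offset":[0,0,-0.032],"spin":0},{"offset":[0,0,-0.044],"spin":0},{"offset":[0,0,-0.053],"spin":0},{"offset":[0,0,-0.059],"spin":0},{"offset":[0,0,-0.062],"spin":0},{"offset":[0,0,-0.063],"spin":0}]'
python3 -m crank '[{"offset":[0,0,0],"spin":0},{"offset":[0,0,0],"spin":0},{"offset":[0,0,0],"spin":0},{"offset":[0,0,0],"spin":0},{"offset":[0,0,0],"spin":0},{"offset":[0,0,0],"spin":0},{"offset":[0,0,0],"spin":0},{"offset":[0,0,0],"spin":0}]' 0 15
python3 -m crank '[{"offset":[0,0,0],"spin":0},{"offset":[0,0,0],"spin":0},{"offset":[0,0,0],"spin":0},{"offset":[0,0,0],"spin":0},{"offset":[0,0,0],"spin":0},{"offset":[0,0,0],"spin":0},{"offset":[0,0,0],"spin":0},{"offset":[0,0,0],"spin":0}]' 0 25
```

```text
clock: 4.47
eef_pos: [500.3, -201.0, 48.1]
eef_rot: [3.141, 0.001, 2.092]
wrist_force: [-0.3, -0.1, 0.0]
finger_gap: 70.4
clock: 5.13
eef_pos: [500.3, -201.0, 48.1]
eef_rot: [3.141, 0.001, 2.092]
wrist_force: [-0.2, -0.1, 0.7]
finger_gap: 20.3
clock: 5.8
eef_pos: [500.2, -201.0, 48.1]
eef_rot: [3.141, 0.001, 2.092]
wrist_force: [-0.1, -0.2, -1.3]
finger_gap: 17.8
```

```bash
python3 -m crank '[{"offset":[0,0,0.006],"spin":0},{"offset":[0,0,0.02],"spin":0},{"offset":[0,0,0.045],"spin":0},{"offset":[0,0.01,0.075],"spin":0},{"offset":[0,0.025,0.105],"spin":0},{"offset":[-0.002,0.05,0.13],"spin":0},{"offset":[-0.003,0.08,0.147],"spin":0},{"offset":[-0.005,0.112,0.152],"spin":0}]'
python3 -m crank '[{"offset":[-0.001,0.032,0],"spin":0},{"offset":[-0.002,0.064,0],"spin":0},{"offset":[-0.004,0.096,0],"spin":0},{"offset":[-0.006,0.128,0],"spin":0},{"offset":[-0.008,0.158,0],"spin":0},{"offset":[-0.009,0.185,0],"spin":0},{"offset":[-0.01,0.205,0],"spin":0},{"offset":[-0.011,0.215,0],"spin":0}]'
python3 - <<'E'
from h import *
s=manip.read_state();c=s["eef_pos"];print(c,np.degrees(s["eef_rot"]))
ts=[]
p=manip.camera("side");np.savez("held.npz",**p)
for d in manip.masks_of(p,"lid"):
    ys,xs=np.nonzero(d["mask"]);print(d["conf"],len(xs),xs.min(),xs.max(),ys.min(),ys.max())
o=(proj(p,c+[0,0,-20])-[50,50]).astype(int);print(o)
t=cv2.resize(p["pixels"][o[1]:o[1]+100,o[0]:o[0]+100],(600,600),interpolation=cv2.INTER_CUBIC)
cv2.imwrite("pics/h1.png",t[:,:,::-1])
E
```

```text
clock: 6.47
eef_pos: [495.9, -88.4, 203.6]
eef_rot: [3.137, 0.004, 2.091]
wrist_force: [1.3, 0.5, -1.5]
finger_gap: 17.7
clock: 7.13
eef_pos: [484.5, 128.6, 204.0]
eef_rot: [3.137, 0.004, 2.093]
wrist_force: [-0.6, -0.5, -1.6]
finger_gap: 18.0
[484.51369319 128.64535255 203.96404319] [179.73262802   0.21028626 119.89397257]
0.93 1287 190 230 327 367
0.89 644 199 233 137 164
0.8 1323 249 289 326 365
0.67 938 176 212 255 286
[164 101]
```

View pics/h1.png

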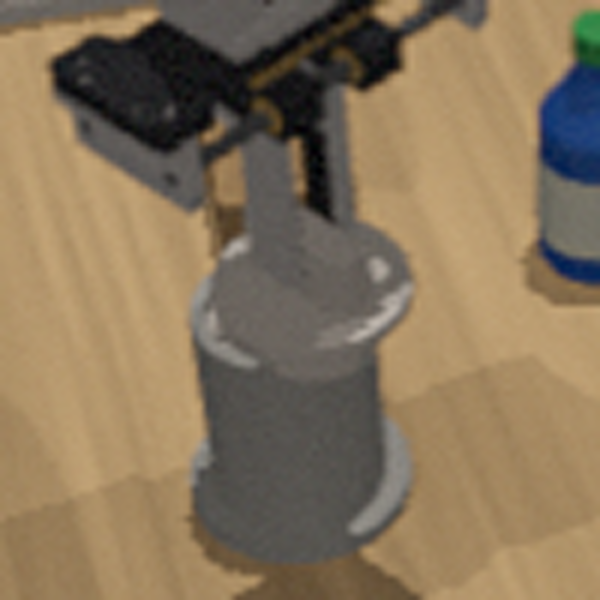

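```bash
cat > ov.py <<'E'
from h import *
p=dict(np.load("held.npz",allow_pickle=True));o=np.array([164,101])
b=np.array([.5,-.866,0]);c=np.array([484.5,128.6,204])
t=cv2.resize(p["pixels"][101:201,164:264],(600,600),interpolation=cv2.INTER_CUBIC)
for off,col in [(0,(255,0,0)),(3,(0,255,0))]:
    for z,r in [(-6,43.5),(-14,43.5),(-48,20)]: circle(p,t,c+off*b,r,204+z,6,o,col)
    e=np.array([proj(p,c+off*b+[43.5*np.cos(a),43.5*np.sin(a),z]) for a in np.arange(0,6.28,.05) for z in(-6,-14)])
    print(off,e.min(0),e.max(0))
circle(p,t,(484.5,199),44,120,6,o,(255,0,255)); circle(p,t,(484.5,199),36,120,6,o,(255,0,255))
circle(p,t,(484.5,199),56,3,6,o,(255,0,255))
cv2.imwrite("pics/ov.png",t[:,:,::-1])
E
python3 ov.py
```

```text
0 [197.41040215 135.91235083] [231.73393981 161.0427676 ]
3 [198.20273349 136.40424413] [232.57064445 161.59936654]
```

View pics/ov.png

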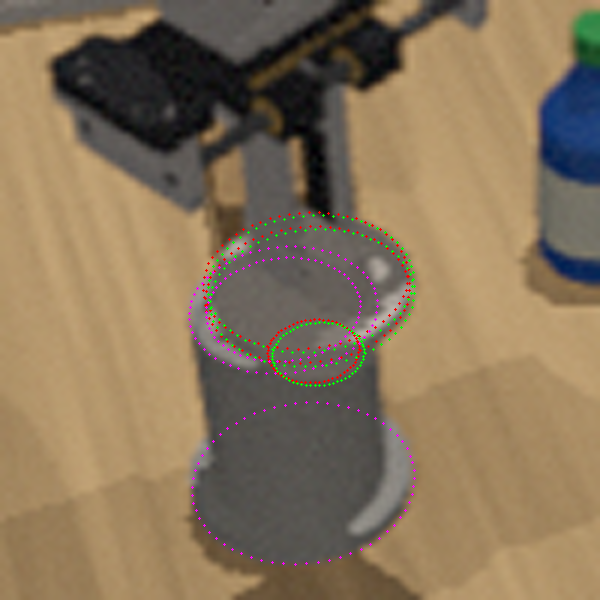

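The overlay shows the lid level, about 3 mm off along the bar, and the canister model matches the rim at about (283,310) and the foot. Both cameras agree on a TCP target of about (483, 201).

```bash
python3 -m crank '[{"offset":[0,0.01,0],"spin":0},{"offset":[0,0.025,0],"spin":0},{"offset":[-0.001,0.042,0],"spin":0},{"offset":[-0.001,0.057,0],"spin":0},{"offset":[-0.0015,0.067,0],"spin":0},{"offset":[-0.0015,0.0715,0],"spin":0},{"offset":[-0.0015,0.0725,0],"spin":0},{"offset":[-0.0015,0.0725,0],"spin":0}]'
python3 -m crank '[{"offset":[0,0,-0.008],"spin":0},{"offset":[0,0,-0.018],"spin":0},{"offset":[0,0,-0.027],"spin":0},{"offset":[0,0,-0.034],"spin":0},{"offset":[0,0,-0.039],"spin":0},{"offset":[0,0,-0.042],"spin":0},{"offset":[0,0,-0.044],"spin":0},{"offset":[0,0,-0.044],"spin":0}]'
cat > st.py <<'E'
from cell import manip;import numpy as np
s=manip.read_state();print(round(s["clock"],2),s["eef_pos"].round(2),np.degrees(s["eef_rot"]).round(2),s["wrist_force"].round(1),s["moment"].round(2),round(s["finger_gap"],1))
E
python3 st.py
```

```text
clock: 7.9
eef_pos: [483.2, 199.6, 203.7]
eef_rot: [3.137, 0.004, 2.092]
wrist_force: [-0.6, -0.2, -1.0]
finger_gap: 17.9
clock: 8.57
eef_pos: [483.2, 199.5, 159.4]
eef_rot: [3.138, 0.004, 2.092]
wrist_force: [0.5, -0.5, -1.4]
finger_gap: 17.8
8.57 [483.18 199.54 159.42] [179.78   0.22 119.89] [ 0.5 -0.5 -1.4] [-0.03  0.05 -0.01] 17.8
```

```bash
python3 -m crank '[{"offset":[0,0.001,0],"spin":0},{"offset":[0,0.0015,0],"spin":0},{"offset":[0,0.0015,-0.001],"spin":0},{"offset":[0,0.0015,-0.002],"spin":0},{"offset":[0,0.0015,-0.003],"spin":0},{"offset":[0,0.0015,-0.004],"spin":0},{"offset":[0,0.0015,-0.005],"spin":0},{"offset":[0,0.0015,-0.005],"spin":0}]';python3 st.py
```

```text
clock: 9.23
eef_pos: [483.4, 201.3, 155.1]
eef_rot: [3.137, 0.004, 2.092]
wrist_force: [-2.8, 0.8, 6.6]
finger_gap: 17.8
9.23 [483.38 201.26 155.11] [179.72   0.22 119.89] [-2.8  0.8  6.6] [-0.11  0.56  0.  ] 17.8
```

```bash
python3 -m crank '[{"offset":[0,0,0.0015],"spin":0},{"offset":[-0.001,0,0.0015],"spin":0},{"offset":[-0.0015,0,0.0015],"spin":0},{"offset":[-0.0015,0,0.0005],"spin":0},{"offset":[-0.0015,0,-0.0005],"spin":0},{"offset":[-0.0015,0,-0.001],"spin":0},{"offset":[-0.0015,0,-0.001],"spin":0},{"offset":[-0.0015,0,-0.001],"spin":0}]';python3 st.py
```

```text
clock: 9.9
eef_pos: [482.1, 201.5, 154.6]
eef_rot: [3.136, 0.004, 2.093]
wrist_force: [-1.4, 1.5, 4.2]
finger_gap: 18.0
9.9 [482.06 201.52 154.59] [179.67   0.21 119.9 ] [-1.4  1.5  4.2] [0.33 0.34 0.02] 18.0
```

```bash
python3 -m crank '[{"offset":[-0.0005,0.0005,0.001],"spin":0},{"offset":[-0.001,0.001,0.001],"spin":0},{"offset":[-0.001,0.001,0],"spin":0},{"offset":[-0.001,0.001,-0.0005],"spin":0},{"offset":[-0.001,0.001,-0.001],"spin":0},{"offset":[-0.001,0.001,-0.0015],"spin":0},{"offset":[-0.001,0.001,-0.0015],"spin":0},{"offset":[-0.001,0.001,-0.0015],"spin":0}]';python3 st.py
```

```text
clock: 10.57
eef_pos: [481.4, 202.7, 154.4]
eef_rot: [3.134, 0.004, 2.093]
wrist_force: [-3.8, -1.1, 13.3]
finger_gap: 17.9
10.57 [481.41 202.72 154.4 ] [179.57   0.23 119.9 ] [-3.8 -1.1 13.3] [-0.19  0.89  0.02] 17.9
```

```bash
python3 -m crank '[{"offset":[0,0,0.001],"spin":0},{"offset":[0,0,0.001],"spin":0},{"offset":[0,0,0.001],"spin":0},{"offset":[0,0,0.001],"spin":0},{"offset":[0,0,0.001],"spin":0},{"offset":[0,0,0.001],"spin":0},{"offset":[0,0,0.001],"spin":0},{"offset":[0,0,0.001],"spin":0}]';python3 st.py
cat > look.py <<'E'
import sys
from h import *
name,cx,cy=sys.argv[1],float(sys.argv[2]),float(sys.argv[3])
s=manip.read_state();c=s["eef_pos"]
p=manip.camera("side");np.savez("held.npz",**p)
o=(proj(p,np.array([484,200,135.]))-[30,25]).astype(int)
t=cv2.resize(p["pixels"][o[1]:o[1]+50,o[0]:o[0]+60],(720,600),interpolation=cv2.INTER_CUBIC)
t2=t.copy()
circle(p,t2,(cx,cy),44,120,12,o,(255,0,255))
b=np.array([.5,-.866,0])
for z in(-6,-14):circle(p,t2,c+3*b,43.5,c[2]+z,12,o,(0,255,0))
cv2.imwrite(f"pics/{name}.png",cv2.resize(np.hstack([t,t2]),(800,333))[:,:,::-1])
E
python3 look.py i1 484.5 199
```

```text
clock: 11.23
eef_pos: [481.3, 202.7, 155.2]
eef_rot: [3.134, 0.004, 2.093]
wrist_force: [0.7, 0.2, -2.5]
finger_gap: 17.6
11.23 [481.34 202.67 155.23] [179.59   0.22 119.9 ] [ 0.7  0.2 -2.5] [-0.   -0.07 -0.02] 17.6
```

View pics/i1.png

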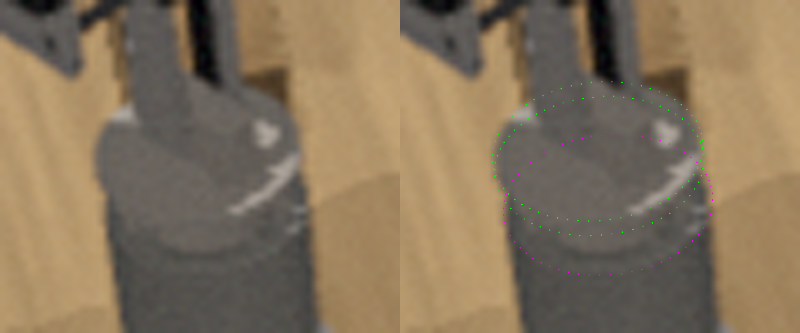

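```bash
python3 -m crank '[{"offset":[0.0005,-0.0005,0.001],"spin":0},{"offset":[0.001,-0.001,0.001],"spin":0},{"offset":[0.002,-0.0015,0.0005],"spin":0},{"offset":[0.002,-0.0015,0],"spin":0},{"offset":[0.002,-0.0015,-0.0005],"spin":0},{"offset":[0.002,-0.0015,-0.001],"spin":0},{"offset":[0.002,-0.0015,-0.001],"spin":0},{"offset":[0.002,-0.0015,-0.001],"spin":0}]';python3 st.py
python3 -m crank '[{"offset":[0,0,0],"spin":1},{"offset":[0,0,0],"spin":2},{"offset":[0,0,0],"spin":3},{"offset":[0,0,0],"spin":4},{"offset":[0,0,0],"spin":5},{"offset":[0,0,0],"spin":6},{"offset":[0,0,0],"spin":7},{"offset":[0,0,0],"spin":8}]';python3 st.py
```

```text
clock: 11.95
eef_pos: [483.6, 201.4, 155.1]
eef_rot: [3.133, 0.004, 2.093]
wrist_force: [-2.1, 1.8, 6.8]
finger_gap: 17.5
11.95 [483.61 201.36 155.08] [179.52   0.24 119.9 ] [-2.1  1.8  6.8] [-0.14  0.49 -0.02] 17.5
clock: 12.62
eef_pos: [483.4, 201.1, 155.1]
eef_rot: [3.134, 0.004, 2.234]
wrist_force: [-4.9, -2.3, 5.5]
finger_gap: 18.0
12.62 [483.37 201.1  155.13] [179.57   0.24 127.99] [-4.9 -2.3  5.5] [-0.76  0.92 -0.18] 18.0
```

```bash
python3 -m crank '[{"offset":[-0.0005,-0.0005,0],"spin":1},{"offset":[-0.001,-0.0005,0],"spin":2},{"offset":[-0.001,-0.0005,-0.0005],"spin":3},{"offset":[-0.001,-0.0005,-0.0005],"spin":4},{"offset":[-0.001,-0.0005,-0.0005],"spin":5},{"offset":[-0.001,-0.0005,-0.0005],"spin":6},{"offset":[-0.001,-0.0005,-0.0005],"spin":7},{"offset":[-0.001,-0.0005,-0.0005],"spin":8}]';python3 st.py
```

```text
clock: 13.28
eef_pos: [482.1, 200.7, 154.2]
eef_rot: [3.134, 0.003, 2.375]
wrist_force: [-2.3, 1.4, -2.1]
finger_gap: 17.5
13.28 [482.13 200.74 154.17] [179.59   0.2  136.09] [-2.3  1.4 -2.1] [ 0.32  0.34 -0.05] 17.5
```

```bash
python3 -m crank '[{"offset":[0,0,-0.0005],"spin":0},{"offset":[0,0,-0.001],"spin":0},{"offset":[0,0,-0.0015],"spin":0},{"offset":[0,0,-0.002],"spin":0},{"offset":[0,0,-0.0025],"spin":0},{"offset":[0,0,-0.0025],"spin":0},{"offset":[0,0,-0.0025],"spin":0},{"offset":[0,0,-0.0025],"spin":0}]';python3 st.py
```

```text
clock: 13.95
eef_pos: [482.1, 200.8, 151.6]
eef_rot: [3.134, 0.003, 2.375]
wrist_force: [-0.1, 3.6, -2.0]
finger_gap: 17.7
13.95 [482.13 200.8  151.63] [179.59   0.19 136.09] [-0.1  3.6 -2. ] [0.7  0.15 0.02] 17.7
```

```bash
python3 -m crank '[{"offset":[0,0.0005,-0.0005],"spin":0},{"offset":[0,0.0008,-0.001],"spin":0},{"offset":[0,0.0008,-0.0015],"spin":0},{"offset":[0,0.0008,-0.002],"spin":0},{"offset":[0,0.0008,-0.002],"spin":0},{"offset":[0,0.0008,-0.002],"spin":0},{"offset":[0,0.0008,-0.002],"spin":0},{"offset":[0,0.0008,-0.002],"spin":0}]';python3 st.py
```

```text
clock: 14.62
eef_pos: [482.4, 201.4, 150.2]
eef_rot: [3.134, 0.004, 2.375]
wrist_force: [-1.2, -1.0, 5.9]
finger_gap: 17.9
14.62 [482.36 201.41 150.24] [179.56   0.23 136.08] [-1.2 -1.   5.9] [-0.31  0.52  0.01] 17.9
```

```bash
python3 -m crank '[{"offset":[0,0,0],"spin":2},{"offset":[0,0,0],"spin":4},{"offset":[0,0,0],"spin":6},{"offset":[0,0,0],"spin":8},{"offset":[0,0,0],"spin":10},{"offset":[0,0,0],"spin":12},{"offset":[0,0,0],"spin":14},{"offset":[0,0,0],"spin":16}]';python3 st.py
```

```text
clock: 15.28
eef_pos: [482.2, 201.5, 150.4]
eef_rot: [3.134, 0.004, 2.656]
wrist_force: [-2.2, 2.4, 2.5]
finger_gap: 18.0
15.28 [482.21 201.55 150.38] [179.56   0.21 152.18] [-2.2  2.4  2.5] [ 0.35  0.58 -0.1 ] 18.0
```

```bash
python3 -m crank '[{"offset":[-0.0003,0.0003,-0.0005],"spin":2},{"offset":[-0.0003,0.0003,-0.0005],"spin":4},{"offset":[-0.0003,0.0003,-0.0005],"spin":6},{"offset":[-0.0003,0.0003,-0.0005],"spin":8},{"offset":[-0.0003,0.0003,-0.0005],"spin":10},{"offset":[-0.0003,0.0003,-0.0005],"spin":12},{"offset":[-0.0003,0.0003,-0.0005],"spin":14},{"offset":[-0.0003,0.0003,-0.0005],"spin":16}]';python3 st.py
```

```text
clock: 15.95
eef_pos: [482.0, 202.0, 150.3]
eef_rot: [3.133, 0.004, 2.937]
wrist_force: [-0.9, 2.6, 4.2]
finger_gap: 17.7
15.95 [482.03 202.03 150.32] [179.52   0.24 168.26] [-0.9  2.6  4.2] [ 0.35  0.48 -0.07] 17.7
```

```bash
python3 -m crank '[{"offset":[-0.0003,0.0003,-0.0003],"spin":2},{"offset":[-0.0003,0.0003,-0.0003],"spin":4},{"offset":[-0.0003,0.0003,-0.0003],"spin":6},{"offset":[-0.0003,0.0003,-0.0003],"spin":8},{"offset":[-0.0003,0.0003,-0.0003],"spin":10},{"offset":[-0.0003,0.0003,-0.0003],"spin":12},{"offset":[-0.0003,0.0003,-0.0003],"spin":14},{"offset":[-0.0003,0.0003,-0.0003],"spin":16}]';python3 st.py
```

```text
clock: 16.62
eef_pos: [481.9, 202.4, 150.3]
eef_rot: [3.133, 0.005, -3.066]
wrist_force: [-1.1, 0.9, 0.5]
finger_gap: 17.7
16.62 [481.87 202.42 150.34] [ 179.5     0.27 -175.64] [-1.1  0.9  0.5] [ 0.24  0.23 -0.02] 17.7
```

```bash
python3 -m crank '[{"offset":[0,0,-0.0005],"spin":1},{"offset":[0,0,-0.0005],"spin":2},{"offset":[0,0,-0.0005],"spin":3},{"offset":[0,0,-0.0005],"spin":4},{"offset":[0,0,-0.0007],"spin":5},{"offset":[0,0,-0.0007],"spin":6},{"offset":[0,0,-0.0007],"spin":7},{"offset":[0,0,-0.0007],"spin":8}]';python3 st.py
```

```text
clock: 17.28
eef_pos: [481.8, 202.4, 149.5]
eef_rot: [3.133, 0.004, -2.924]
wrist_force: [-0.2, 0.0, -1.0]
finger_gap: 17.6
17.28 [481.79 202.38 149.51] [ 179.51    0.25 -167.55] [-0.2  0.  -1. ] [ 0.02  0.02 -0.  ] 17.6
```

```bash
python3 -m crank '[{"offset":[0,0,-0.0004],"spin":0},{"offset":[0,0,-0.0008],"spin":0},{"offset":[0,0,-0.0012],"spin":0},{"offset":[0,0,-0.0016],"spin":0},{"offset":[0,0,-0.002],"spin":0},{"offset":[0,0,-0.002],"spin":0},{"offset":[0,0,-0.002],"spin":0},{"offset":[0,0,-0.002],"spin":0}]';python3 st.py
```

```text
clock: 17.95
eef_pos: [481.8, 202.4, 147.5]
eef_rot: [3.133, 0.004, -2.924]
wrist_force: [-1.1, 0.1, -1.5]
finger_gap: 17.4
17.95 [481.81 202.39 147.53] [ 179.51    0.25 -167.55] [-1.1  0.1 -1.5] [0.05 0.07 0.03] 17.4
```

The lid has dropped into the pocket. I'll lower it to the floor.

```bash
python3 -m crank '[{"offset":[0,0,-0.001],"spin":0},{"offset":[0,0,-0.002],"spin":0},{"offset":[0,0,-0.003],"spin":0},{"offset":[0,0,-0.004],"spin":0},{"offset":[0,0,-0.005],"spin":0},{"offset":[0,0,-0.006],"spin":0},{"offset":[0,0,-0.0065],"spin":0},{"offset":[0,0,-0.0065],"spin":0}]';python3 st.py
python3 -m crank '[{"offset":[0,0,-0.0003],"spin":0},{"offset":[0,0,-0.0006],"spin":0},{"offset":[0,0,-0.0009],"spin":0},{"offset":[0,0,-0.001],"spin":0},{"offset":[0,0,-0.001],"spin":0},{"offset":[0,0,-0.001],"spin":0},{"offset":[0,0,-0.001],"spin":0},{"offset":[0,0,-0.001],"spin":0}]';python3 st.py
```

```text
clock: 18.62
eef_pos: [481.8, 202.4, 140.9]
eef_rot: [3.133, 0.004, -2.924]
wrist_force: [0.1, -1.2, -1.4]
finger_gap: 17.4
18.62 [481.77 202.36 140.9 ] [ 179.51    0.24 -167.56] [ 0.1 -1.2 -1.4] [ 0.04 -0.01  0.01] 17.4
clock: 19.28
eef_pos: [481.8, 202.4, 140.0]
eef_rot: [3.133, 0.004, -2.924]
wrist_force: [-0.1, 0.1, 0.5]
finger_gap: 18.0
19.28 [481.82 202.38 140.  ] [ 179.51    0.25 -167.55] [-0.1  0.1  0.5] [ 0.05  0.14 -0.02] 18.0
```

```bash
python3 -m crank '[{"offset":[0,0,0],"spin":-1},{"offset":[0,0,-0.0001],"spin":-2},{"offset":[0,0,-0.0002],"spin":-3.5},{"offset":[0,0,-0.0004],"spin":-5},{"offset":[0.0001,-0.0002,-0.0006],"spin":-6.5},{"offset":[0.0001,-0.0002,-0.0008],"spin":-8},{"offset":[0.0001,-0.0002,-0.001],"spin":-10},{"offset":[0.0001,-0.0002,-0.001],"spin":-10}]';python3 st.py
```

```text
clock: 19.95
eef_pos: [482.5, 202.2, 139.7]
eef_rot: [3.133, 0.006, -3.102]
wrist_force: [0.4, 0.3, 6.1]
finger_gap: 18.0
19.95 [482.46 202.22 139.72] [ 179.5     0.35 -177.74] [0.4 0.3 6.1] [-0.29  0.04 -0.06] 18.0
```

```bash
python3 -m crank '[{"offset":[0,0,0],"spin":-1.5},{"offset":[0,0,-0.0001],"spin":-3},{"offset":[0,0,-0.0002],"spin":-4.5},{"offset":[0.0001,-0.0001,-0.0003],"spin":-6},{"offset":[0.0001,-0.0002,-0.0005],"spin":-7.5},{"offset":[0.0001,-0.0002,-0.0007],"spin":-9},{"offset":[0.0001,-0.0002,-0.0009],"spin":-10},{"offset":[0.0001,-0.0002,-0.0009],"spin":-10}]';python3 st.py
```

```text
clock: 20.62
eef_pos: [482.5, 202.0, 138.7]
eef_rot: [3.133, 0.006, 3.005]
wrist_force: [0.2, 0.3, -0.6]
finger_gap: 17.9
20.62 [482.49 202.02 138.72] [179.5    0.34 172.17] [ 0.2  0.3 -0.6] [ 0.    0.06 -0.04] 17.9
```

```bash
python3 -m crank '[{"offset":[0,0,-0.0003],"spin":-2},{"offset":[0,0,-0.0006],"spin":-4},{"offset":[0,-0.0001,-0.0009],"spin":-6},{"offset":[0,-0.0001,-0.0011],"spin":-8},{"offset":[0,-0.0002,-0.0014],"spin":-10},{"offset":[0.0001,-0.0002,-0.0017],"spin":-12},{"offset":[0.0001,-0.0002,-0.0019],"spin":-13.5},{"offset":[0.0001,-0.0002,-0.002],"spin":-14}]';python3 st.py
```

```text
clock: 21.28
eef_pos: [482.5, 202.0, 136.7]
eef_rot: [3.133, 0.006, 2.76]
wrist_force: [-0.9, 1.2, 0.5]
finger_gap: 17.5
21.28 [482.51 201.98 136.7 ] [179.49   0.32 158.11] [-0.9  1.2  0.5] [0.26 0.2  0.08] 17.5
```

```bash
python3 -m crank '[{"offset":[0,0,-0.0002],"spin":-1.5},{"offset":[0,0,-0.0004],"spin":-3},{"offset":[0,0,-0.0006],"spin":-4.5},{"offset":[0,0,-0.0009],"spin":-6},{"offset":[0,0,-0.0011],"spin":-7.5},{"offset":[0,0,-0.0013],"spin":-9},{"offset":[0,0,-0.0015],"spin":-10},{"offset":[0,0,-0.0015],"spin":-10}]';python3 st.py
```

```text
clock: 21.95
eef_pos: [482.4, 202.1, 135.2]
eef_rot: [3.133, 0.005, 2.585]
wrist_force: [-0.5, 1.8, 0.2]
finger_gap: 18.0
21.95 [482.4  202.1  135.15] [179.48   0.3  148.09] [-0.5  1.8  0.2] [ 0.4   0.35 -0.  ] 18.0
```

```bash
python3 -m crank '[{"offset":[0,0,-0.0002],"spin":-1},{"offset":[0,0,-0.0003],"spin":-2},{"offset":[0,0,-0.0005],"spin":-3},{"offset":[0,0,-0.0006],"spin":-4},{"offset":[0,0,-0.0007],"spin":-5},{"offset":[0,0,-0.0009],"spin":-6},{"offset":[0,0,-0.0009],"spin":-6},{"offset":[0,0,-0.0009],"spin":-6}]';python3 st.py
```

```text
clock: 22.62
eef_pos: [482.5, 202.0, 134.4]
eef_rot: [3.133, 0.006, 2.48]
wrist_force: [0.0, -0.4, 1.4]
finger_gap: 17.9
22.62 [482.51 202.02 134.38] [179.48   0.32 142.09] [ 0.  -0.4  1.4] [-0.17  0.12  0.01] 17.9
```

```bash
python3 -m crank '[{"offset":[0,0,-0.0001],"spin":-1},{"offset":[0,0,-0.0003],"spin":-2},{"offset":[0,0,-0.0004],"spin":-3},{"offset":[0,0,-0.0005],"spin":-4},{"offset":[0,0,-0.0005],"spin":-4},{"offset":[0,0,-0.0005],"spin":-4},{"offset":[0,0,-0.0005],"spin":-4},{"offset":[0,0,-0.0005],"spin":-4}]';python3 st.py
python3 -m crank '[{"offset":[0,0,-0.0001],"spin":-1},{"offset":[0,0,-0.0002],"spin":-2},{"offset":[0,0,-0.0003],"spin":-3},{"offset":[0,0,-0.0003],"spin":-3},{"offset":[0,0,-0.0003],"spin":-3},{"offset":[0,0,-0.0003],"spin":-3},{"offset":[0,0,-0.0003],"spin":-3},{"offset":[0,0,-0.0003],"spin":-3}]';python3 st.py
```

```text
clock: 23.28
eef_pos: [482.6, 201.7, 134.2]
eef_rot: [3.133, 0.006, 2.409]
wrist_force: [-0.4, -3.6, 6.2]
finger_gap: 17.9
23.28 [482.65 201.71 134.2 ] [179.49   0.35 138.03] [-0.4 -3.6  6.2] [-0.78  0.51  0.12] 17.9
clock: 23.95
eef_pos: [482.8, 201.5, 134.1]
eef_rot: [3.133, 0.007, 2.356]
wrist_force: [-0.5, -2.6, 6.4]
finger_gap: 18.3
23.95 [482.76 201.52 134.14] [179.49   0.38 134.96] [-0.5 -2.6  6.4] [-0.74  0.52  0.1 ] 18.3
```

```bash
python3 -m crank '[{"offset":[0,0,0],"spin":-1},{"offset":[0,0,0],"spin":-2},{"offset":[0,0,0],"spin":-3},{"offset":[0,0,0],"spin":-3},{"offset":[0,0,0],"spin":-3},{"offset":[0,0,0],"spin":-3},{"offset":[0,0,0],"spin":-3},{"offset":[0,0,0],"spin":-3}]';python3 st.py
python3 -m crank '[{"offset":[0,0,0],"spin":0},{"offset":[0,0,0],"spin":0},{"offset":[0,0,0],"spin":0},{"offset":[0,0,0],"spin":0},{"offset":[0,0,0],"spin":0},{"offset":[0,0,0],"spin":0},{"offset":[0,0,0],"spin":0},{"offset":[0,0,0],"spin":0}]' 0.7;python3 st.py
```

```text
clock: 24.62
eef_pos: [482.7, 201.6, 134.1]
eef_rot: [3.133, 0.006, 2.303]
wrist_force: [0.1, 0.3, 1.9]
finger_gap: 17.5
24.62 [482.7  201.63 134.08] [179.49   0.37 131.97] [0.1 0.3 1.9] [0.01 0.46 0.18] 17.5
clock: 25.28
eef_pos: [482.7, 201.6, 134.1]
eef_rot: [3.133, 0.006, 2.303]
wrist_force: [-1.1, -0.2, -0.5]
finger_gap: 64.7
25.28 [482.72 201.62 134.06] [179.49   0.37 131.97] [-1.1 -0.2 -0.5] [-0.02 -0.01 -0.03] 64.7
```

Released. Next I'll lift straight up, move clear and look.

```bash
python3 -m crank '[{"offset":[0,0,0.008],"spin":0},{"offset":[0,0,0.02],"spin":0},{"offset":[0,0,0.035],"spin":0},{"offset":[0,0,0.05],"spin":0},{"offset":[0,0,0.065],"spin":0},{"offset":[0,0,0.08],"spin":0},{"offset":[0,0,0.095],"spin":0},{"offset":[0,0,0.105],"spin":0}]'
python3 -m crank '[{"offset":[-0.005,-0.02,0],"spin":0},{"offset":[-0.01,-0.05,0],"spin":0},{"offset":[-0.015,-0.08,0],"spin":0},{"offset":[-0.02,-0.115,0],"spin":0},{"offset":[-0.025,-0.15,0],"spin":0},{"offset":[-0.03,-0.18,0],"spin":0},{"offset":[-0.035,-0.2,0],"spin":0},{"offset":[-0.035,-0.21,0],"spin":0}]'
python3 - <<'E'
from h import *
ts=[]
for n in ["top","side"]:
    p=manip.camera(n);o=(proj(p,np.array([484,200,125.]))-[25,25]).astype(int)
    t=cv2.resize(p["pixels"][o[1]:o[1]+50,o[0]:o[0]+50],(600,600),interpolation=cv2.INTER_CUBIC); ts.append(t.copy())
    cc=(482.7,201.2) if n=="top" else (484.5,199)
    circle(p,t,cc,43.5,128,12,o,(0,255,0)); circle(p,t,cc,44,120,12,o,(255,0,255)); ts.append(t)
cv2.imwrite("pics/end.png",cv2.resize(np.vstack([np.hstack(ts[:2]),np.hstack(ts[2:])]),(600,600))[:,:,::-1])
E
```

```text
clock: 25.95
eef_pos: [482.9, 201.7, 241.2]
eef_rot: [3.131, 0.007, 2.303]
wrist_force: [-0.5, 0.2, 0.8]
finger_gap: 65.8
clock: 26.62
eef_pos: [447.3, -10.3, 241.6]
eef_rot: [3.131, 0.008, 2.301]
wrist_force: [1.0, -0.1, -0.2]
finger_gap: 65.7
```

View pics/end.png

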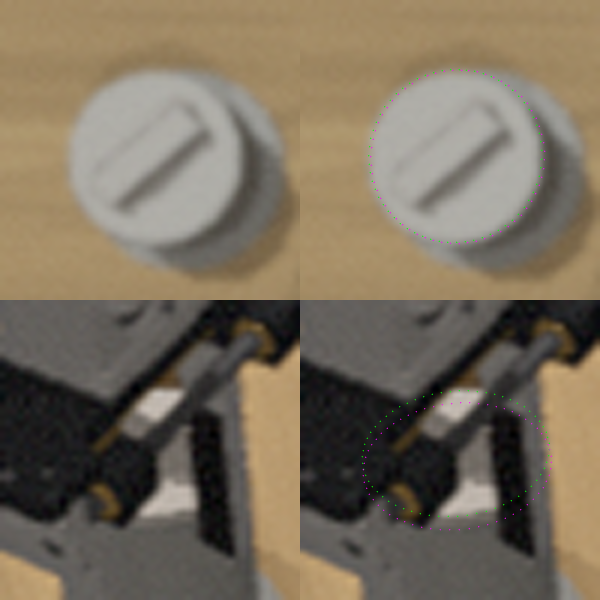

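From above, the lid disc matches the predicted circle (centre about 455,155). The gripper blocks the side view, so I'll move it further away and look once more.

```bash
python3 -m crank '[{"offset":[0,-0.02,0],"spin":0},{"offset":[-0.005,-0.05,0],"spin":0},{"offset":[-0.01,-0.08,0],"spin":0},{"offset":[-0.015,-0.115,0],"spin":0},{"offset":[-0.02,-0.15,0],"spin":0},{"offset":[-0.025,-0.18,0],"spin":0},{"offset":[-0.03,-0.2,0],"spin":0},{"offset":[-0.03,-0.21,0],"spin":0}]'
python3 - <<'E'
from h import *
p=manip.camera("side");o=(proj(p,np.array([484,200,110.]))-[25,25]).astype(int)
t=cv2.resize(p["pixels"][o[1]:o[1]+50,o[0]:o[0]+50],(600,600),interpolation=cv2.INTER_CUBIC); a=t.copy()
circle(p,t,(484.5,199),43.5,128,12,o,(0,255,0)); circle(p,t,(484.5,199),44,120,12,o,(255,0,255))
cv2.imwrite("pics/end2.png",cv2.resize(np.hstack([a,t]),(800,400))[:,:,::-1])
q=manip.camera("top")
for t in ["pen","phone","rack","tray","saline","reagent","soap","swabs"]:
    print(t,[(round(d["conf"],2),[round(float(v)) for v in d["location"]]) for d in manip.search_frame(p,t)[:2]])
E
```

```text
clock: 27.38
eef_pos: [418.2, -220.1, 241.4]
eef_rot: [3.131, 0.007, 2.3]
wrist_force: [-0.1, 0.0, -0.3]
finger_gap: 65.7
pen [(0.31, [729, -157, 1])]
phone [(0.98, [617, -9, 12])]
rack [(0.72, [728, 106, 59])]
tray [(0.56, [732, -156, 2])]
saline [(0.81, [664, -384, 53]), (0.22, [587, -412, 56])]
reagent [(0.71, [586, -412, 60])]
soap [(0.66, [675, 305, 83])]
swabs [(0.69, [465, 16, 9])]
```

View pics/end2.png

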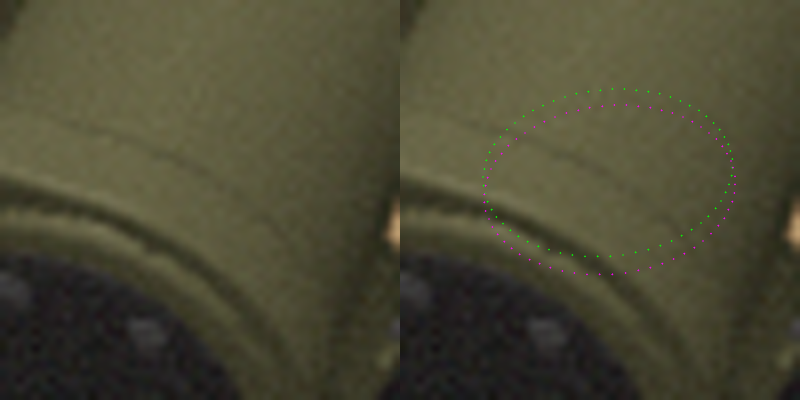

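The arm itself blocks the side view now. I'll go back toward the start pose, where that view was clear.

```bash
python3 -m crank '[{"offset":[-0.006,0.024,0],"spin":0},{"offset":[-0.014,0.058,0],"spin":0},{"offset":[-0.024,0.096,0],"spin":0},{"offset":[-0.034,0.134,0],"spin":0},{"offset":[-0.043,0.172,0],"spin":0},{"offset":[-0.052,0.21,0],"spin":0},{"offset":[-0.062,0.248,0],"spin":0},{"offset":[-0.07,0.28,0],"spin":0}]'
python3 -m crank '[{"offset":[-0.009,0.036,0],"spin":0},{"offset":[-0.018,0.074,0],"spin":0},{"offset":[-0.028,0.112,0],"spin":0},{"offset":[-0.037,0.15,0],"spin":0},{"offset":[-0.047,0.188,0],"spin":0},{"offset":[-0.056,0.224,0],"spin":0},{"offset":[-0.065,0.26,0],"spin":0},{"offset":[-0.073,0.295,0],"spin":0}]'
python3 -m crank '[{"offset":[-0.006,0.025,0],"spin":0},{"offset":[-0.012,0.05,0],"spin":0},{"offset":[-0.018,0.072,0],"spin":0},{"offset":[-0.024,0.09,0],"spin":0},{"offset":[-0.027,0.102,0],"spin":0},{"offset":[-0.029,0.11,0],"spin":0},{"offset":[-0.03,0.115,0],"spin":0},{"offset":[-0.03,0.115,0],"spin":0}]'
python3 - <<'E'
from h import *
p=manip.camera("side");o=(proj(p,np.array([484,200,110.]))-[25,25]).astype(int)
t=cv2.resize(p["pixels"][o[1]:o[1]+50,o[0]:o[0]+50],(600,600),interpolation=cv2.INTER_CUBIC); a=t.copy()
circle(p,t,(484.5,199),43.5,128,12,o,(0,255,0)); circle(p,t,(484.5,199),44,120,12,o,(255,0,255))
cv2.imwrite("pics/end3.png",cv2.resize(np.hstack([a,t]),(800,400))[:,:,::-1])
for t in ["pen","swabs"]:
    print(t,[(round(d["conf"],2),[round(float(v)) for v in d["location"]]) for d in manip.search_frame(p,t)[:2]])
E
```

```text
clock: 28.55
eef_pos: [347.2, 63.6, 241.9]
eef_rot: [3.13, 0.008, 2.303]
wrist_force: [0.1, 1.0, -0.5]
finger_gap: 65.8
clock: 29.22
eef_pos: [272.8, 360.6, 242.0]
eef_rot: [3.129, 0.008, 2.303]
wrist_force: [0.7, -0.7, 1.0]
finger_gap: 65.9
clock: 29.88
eef_pos: [242.8, 475.9, 241.9]
eef_rot: [3.129, 0.008, 2.304]
wrist_force: [0.5, -0.5, -0.1]
finger_gap: 66.2
pen [(0.53, [451, 8, 11])]
swabs [(0.75, [525, 410, 48])]
```

View pics/end3.png

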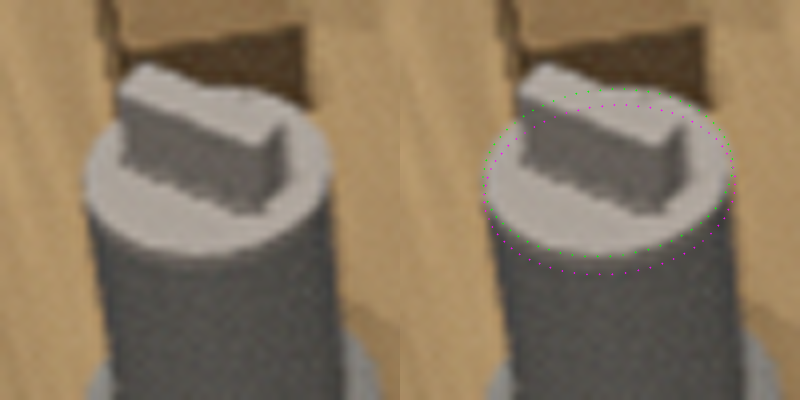

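The side view shows the lid centred and level. Its flange top is on the predicted circle (centre about 608,172), with no visible gap at the rim.

```bash
python3 -c "
from cell import manip;print(manip.sign_off())"
```

```text
the job is handed in; nothing more can be done
None
```

The canister is closed: the white lid is screwed in with its flange on the rim and released. I handed the job in at about 30 s of the 72 s allowed; no verdict was reported.

- **Thread start:** The lid first caught on the rim or the stops. A small sideways correction and a 16° anticlockwise turn freed it onto the lands. A further 56° or so brought it over the pockets. I lowered it about 10 mm into them, until the flange was about 6 mm above the rim.
- **Screwing in:** I turned it about 60° clockwise (1.0 rad) until the flange met the rim, with the tool at the expected height of 134.1 mm.
- **Forces:** The highest force I read at the end of any move was about 14 N, during the first contact. I did not see forces within moves.
- **Last checks:** The final side and top pictures show the lid centred and level, with no visible gap, and the gripper clear. These pictures resolve only about 2 mm, so the tool height is the better evidence that the gap is under 1.5 mm.
- **Other things on the table:** All eight were found within 10 mm of where they started, which is within what the networks can tell. In one view the arm was in the way and the networks mistook other things for the pen and the swabs. A clear view then put both in place.

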